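Load the ball launcher and arm it

TASK

Take the lime ball from the top tier and lower it gently into the launcher's deep round hopper, letting go only when it is close above the bottom, never dropping it in from the rim. With the ball lying in the hopper, press the blue key fully down and release it, then press the green key fully down and release it. Never press the red key, press one key at a time, and do not disturb the brush, treat jar or clip light on the tiers.

Things in the scene. Friction and masses are not known exactly. Their poses are not given: they have to be found in the camera images.
- ball: lime green rubber ball, 60 mm in diameter, about 70 g; its origin is its centre. It starts on the top tier, sitting in a fixed black rubber ring (68 mm outside diameter, 8 mm high)
- tiers: fixed two-tier rack of white powder-coated metal, 230 mm (its x) by 330 mm (its y); origin at the centre of its underside on the table. Lower board's top is 22 mm up, upper board's top 170 mm up, each with a 10 mm lip round its edge; nothing stands above the upper board but ball, ring and brush
- launcher: fixed ball launcher, 310 mm long (its x) by 230 mm wide (its y); origin on the table at the middle of its grey base. Toward its -x (the robot's side) lies a flat white key deck 60 mm high with three keys in a row along its y, 135 mm in front of the hopper's axis; behind it stands the white round hopper; a short grey spout points to +x
- hopper_floor (a point): centre of the hopper's flat inner floor, 30 mm above the table; z up. The hopper is a straight upright cylinder, 152 mm inside diameter, 4 mm wall, 85 mm deep
- hopper_rim (a point): centre of the hopper's mouth, level with its rim, 115 mm above the table
- key_blue (a joint): how far the blue key is pressed, m: 0 up, 0.006 fully down (about 4 N), springs back
- key_green (a joint): how far the green key is pressed, m: as the blue key
- key_red (a joint): how far the red key is pressed, m: as the blue key; not to be pressed
- key_blue_top (a point): centre of the top face of the blue round key, 30 mm diameter, pressed straight down. The keys' centres are 60 mm apart; their order along the row varies
- key_green_top (a point): centre of the top face of the green round key, 30 mm diameter
- key_red_top (a point): centre of the top face of the red round key, 30 mm diameter
- brush: navy plastic pin brush lying on the top tier, pins up, 150 mm long (its x), 60 mm wide, 31 mm high; origin at the middle of its underside; bystander
- treat_jar: white ceramic treat jar with a cork-coloured lid on the lower tier, 82 mm diameter, 104 mm high; origin at the centre of its underside; bystander
- clip_light: aluminium clip light on the lower tier, about 60 mm long and 83 mm high; origin at the centre of its underside; bystander
Things that resemble listed ones, but are neither listed nor needed, are in the scene too. What is meant by the ball is not grey, and is the smaller of those in its own colour.

How it is judged:
On the way, in this order (a step that is already met when the one before it is completed fails the run):
1. the ball lies in the hopper, let go (horizontal distance between ball and hopper_floor below 0.06 m and z of ball in the frame of hopper_floor between 0.015 and 0.045 m and linear speed of ball below 0.15 m/s and contact force between the fingers and ball below 0.1 N), for 0.2 s.
2. the blue key is pressed down (value of joint key_blue above 0.0045 m), for 0.05 s.
3. the blue key is released (value of joint key_blue below 0.0015 m), for 0.05 s.
4. the green key is pressed down (value of joint key_green above 0.0045 m), for 0.05 s.
At the end, for the whole second after the job is handed in: the ball lies in the hopper, its centre 15 to 45 mm above the inner floor and within 60 mm of the axis, moving slower than 0.15 m/s; all three keys are up (within 1.5 mm); brush, treat jar and clip light are within 30 mm of where they started (horizontal distance between ball and hopper_floor below 0.06 m and z of ball in the frame of hopper_floor between 0.015 and 0.045 m and linear speed of ball below 0.15 m/s and value of joint each of key_blue, key_green, key_red below 0.0015 m and distance of each of brush, treat_jar, clip_light from where it was at the start of the episode below 0.03 m); the robot touches nothing.
It fails at once if the ball falls or is thrown into the hopper (faster than 0.9 m/s inside it, a drop of about 40 mm) (horizontal distance between ball and hopper_rim below 0.076 m and z of ball in the frame of hopper_floor below 0.095 m and linear speed of ball above 0.9 m/s).
It fails at once if the ball is pressed or struck against the launcher with more than 15 N (contact force between ball and launcher above 15 N).
It fails at once if the red key is pressed (more than 3 mm) (value of joint key_red above 0.003 m).
It fails at once if blue and green are pressed together (value of joint each of key_blue, key_green above 0.003 m).
It fails at once if the brush, treat jar or clip light is moved by more than 30 mm (distance of any of brush, treat_jar, clip_light from where it was at the start of the episode above 0.03 m).
It also fails if it takes over 64 s, if anything falls off the work surface, if the arm or the gripper's body presses on something with over 40 N, if the wrist force passes 120 N, or if a joint passes its speed limit or range.

ROBOT

A 6-joint arm with a two-finger parallel gripper is mounted at the origin on the work surface. World frame = base frame: x ahead of the robot, y to its left, z up, the work surface at z = 0. Lengths are in m, angles in rad, forces in N, time in s.
With the tool pointing down it reaches from about 0.225 to 0.875 m from the base axis. Payload 3.4 kg.
Tool frame: the origin (TCP) lies at the very end of the fingers, on their centre line; the grasp point (between the pads) lies 19 mm behind it; z points along the fingers, y is the line along which they close (so a half turn about z gives the same grasp; the last joint's range is limited). The gripper opens to 85 mm and grips with 20 to 120 N. Pads are 22 mm wide; open, the fingers measure 114 mm over their backs; the gripper's body (76 mm by 85 mm) begins 54 mm behind the grasp point. The pads swing forward as they close: fully open they stand 13 mm farther back than shut.
Start: joints at [1.126, 0.276, 1.505, -0, 1.361, -0.121], TCP at [0.183, 0.545, 0.231] pointing down, gripper open.
Joint ranges: [-2.89, 2.89], [-0.75, 2.08], [0.22, 2.7], [-1.18, 4.32], [0.11, 2.71], [-2.7, 2.7]. Speed limits (rad/s): [2.57, 2.57, 3.14, 3.14, 3.14, 3.14].

INTERFACE

Orientations are given as [roll, pitch, yaw] about the fixed x, y, z axes, in that order (R = Rz(yaw) Ry(pitch) Rx(roll)).
In Python, from station import arm gives the robot as it stands.
- The arm moves only by the tool servo_tool, never from a script. Its argument "moves" is a list of rows, each a list of 3 entries, a list of its own where there are three numbers: the opening, from 0 (shut) to 1 (fully open), then the shift along the tool's x, y, z in cm, then the turn about the tool's z in degrees. A call has 1 to 20 rows; each row shifts and turns the commanded pose from where the row before left it, along the tool's axes as they then stand; what a row does not reach is not made up. A row lasts 1/8 s, in which the tool goes at most 62.5 mm and 10.7 degrees, less where a joint would pass 70% of its speed; a pose out of reach is approached as far as the arm can. A call with a gripper value outside its range is refused whole. The fingers move at their own pace and stop on an object; the grip force is fixed at half the most. Time passes only in rows, so rows that do not move let the fingers close. It gives the time, the measured TCP pose, the force, the opening and the grip force at its end, in the units of the state.
- arm.get_state(): the state, without advancing time (a new reading comes with each control period).
- arm.capture(name): name is "scene" or "top" or "wrist"; returns a dict with "pixels" (400x640x3 uint8, blue, green, red), "K" (3x3 intrinsics, pixels), "rvec" (rotation vector, rad) and "tvec" (3), from world to camera coordinates, as OpenCV has them; the wrist camera has in their place "tool_from_camera" (4x4, takes a point from camera to tool coordinates, whose origin is the TCP and whose axes are the flange's). Camera axes: x right, y down, z forward; pixel columns grow to the right and rows downward; lengths in m; the calibration is good to about 2 mm. A picture is of the moment at which its call begins: read the wrist's pose just before it. There is no depth.
- arm.job_done(): hands the job in; it is judged then, once.
The state is a dict: "clock": time; "joint_positions": joint angles; "qvel": joint speeds; "tau": joint torques, N m; "tcp_pos": TCP position; "eef_rot": TCP orientation; "ft_force": force on the tool from outside, world axes, zero at the start; "wrist_torque": the same for the moment, N m; "gripper_width": finger opening in m; "grasp_force": force on a finger pad.
Only numpy, scipy, OpenCV 4.12 (cv2) and the standard library are available. Lean on these libraries where they do the work, as an engineer would, in place of code of your own. Each camera call takes 0.05 s, during which the arm holds its last target. There are 200 camera calls.

## Working session

There is one attempt and no reset: what is moved stays moved. The work goes in short steps, Python scripts to look and compute and a tool call to move; the robot and the scene stay as the last step left them, time stands still between calls to the robot, and variables do not carry over. Pictures are saved under pics/ and viewed, at most 10 in all, crops included, and the job is handed in when it is done.

Besides the shell and the picture viewer there is one more tool, called after "Request:" as name(argument=value, ...) on one line, values as JSON. servo_tool: Moves the arm, as the interface text tells. Its arguments: {"type":"object","properties":{"moves":{"type":"array"}},"required":["moves"]}

```bash
mkdir -p pics; cat > h.py <<'E'
import numpy as np,cv2
from station import arm
def cap(n):
    s=arm.get_state(); c=arm.capture(n); return s,c
def ray(c,uv,s=None):
    d=np.linalg.inv(np.array(c["K"]))@[uv[0],uv[1],1]
    if "rvec" in c:
        R=cv2.Rodrigues(np.array(c["rvec"],float))[0];t=np.array(c["tvec"],float).ravel()
        o=-R.T@t;d=R.T@d
    else:
        from scipy.spatial.transform import Rotation as Ro
        T=np.eye(4);T[:3,:3]=Ro.from_euler('xyz',s["eef_rot"]).as_matrix();T[:3,3]=s["tcp_pos"]
        T=T@np.array(c["tool_from_camera"]);o=T[:3,3];d=T[:3,:3]@d
    return o,d/np.linalg.norm(d)
def tri(*rs):
    A=0;b=0
    for o,d in rs:
        P=np.eye(3)-np.outer(d,d);A=A+P;b=b+P@o
    x=np.linalg.solve(A,b);return x,[np.linalg.norm((np.eye(3)-np.outer(d,d))@(x-o)) for o,d in rs]
def atz(r,z): o,d=r;return o+d*(z-o[2])/d[2]
E
python3 - <<'E'
from h import *
import pickle
D={}
for n in ("scene","top"):
    s,c=cap(n);D[n]=(s,c);cv2.imwrite(f"pics/{n}0.png",c["pixels"])
pickle.dump(D,open("d0.pkl","wb"))
print(arm.get_state())
E
```

```text
{'clock': 0.1, 'joint_positions': array([ 1.12600967e+00,  2.76511536e-01,  1.50598176e+00,  6.52616740e-06,
        1.36066634e+00, -1.21015179e-01]), 'qvel': array([-0.0014006 , -0.00122035, -0.00453218, -0.00011911,  0.00103923,
        0.0007104 ]), 'tau': array([ 2.49975223e-03, -4.17701375e+01, -2.46405208e+01, -1.13009698e-04,
        5.78083753e-03,  4.01557315e-06]), 'tcp_pos': array([0.18275038, 0.54471403, 0.23054759]), 'eef_rot': array([-3.14003790e+00, -1.95499789e-04,  2.81781966e+00]), 'ft_force': array([ 0.52927805, -1.11176757, -0.5766582 ]), 'wrist_torque': array([ 0.01274853, -0.03596694, -0.02027061]), 'grasp_force': 0.0, 'gripper_width': 0.08564744065684848}
```

View pics/scene0.png

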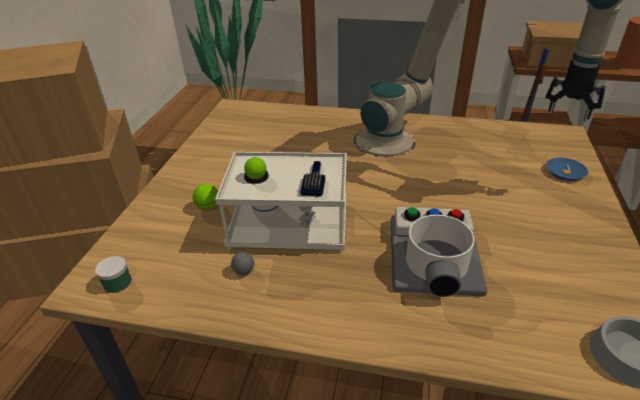

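View pics/top0.png

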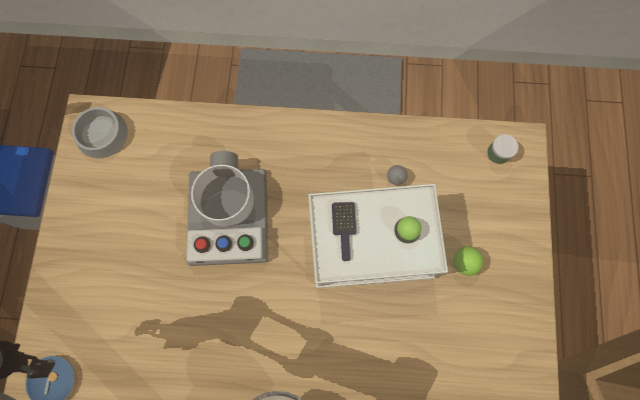

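The lime balls are scene (256,169) / top (408,229) on the upper tier in a ring, and scene (207,196) / top (468,261) on the table. The grey one is at (243,264). The tier ball fits: it is lime and sits in a ring. I'll confirm this and refine the pixels in enlarged crops.

```bash
python3 - <<'E'
from h import *
import pickle
D=pickle.load(open("d0.pkl","rb"))
a=D["scene"][1]["pixels"];b=D["top"][1]["pixels"]
f=lambda i,x,y,w,h,k:cv2.resize(i[y:y+h,x:x+w],None,fx=k,fy=k,interpolation=cv2.INTER_CUBIC)
cv2.imwrite("pics/c1.png",np.vstack([np.hstack([f(a,190,145,100,75,4),f(a,388,200,100,75,4)]),np.hstack([f(b,390,205,100,75,4),f(b,180,150,100,75,4)]) ]))
for n in D:
    im=D[n][1]["pixels"];h=cv2.cvtColor(im,cv2.COLOR_BGR2HSV)
    for nm,lo,hi in (("lime",(30,100,60),(48,255,255)),("green",(49,90,20),(85,255,255)),("blue",(105,150,60),(125,255,255)),("red",(0,170,60),(6,255,255))):
        m=cv2.inRange(h,lo,hi);k,l,st,ce=cv2.connectedComponentsWithStats(m)
        print(n,nm,[(st[i].tolist(),ce[i].round(1).tolist()) for i in range(1,k) if st[i][4]>25])
E
```

```text
scene lime [([245, 157, 21, 22, 371], [254.9, 167.5]), ([193, 184, 25, 26, 513], [204.7, 196.3])]
scene green [([188, 0, 53, 86, 2318], [216.6, 38.9]), ([245, 0, 17, 61, 468], [252.6, 23.5]), ([591, 1, 15, 8, 32], [599.4, 4.5]), ([370, 82, 33, 15, 213], [387.0, 89.4]), ([407, 208, 12, 9, 87], [412.2, 211.9]), ([101, 270, 29, 22, 328], [116.8, 282.7])]
scene blue [([429, 209, 11, 5, 45], [433.8, 211.2])]
scene red [([451, 209, 11, 9, 73], [456.1, 213.1])]
top lime [([397, 217, 24, 23, 435], [408.6, 228.0]), ([454, 246, 30, 30, 682], [468.1, 260.6])]
top green [([239, 237, 11, 10, 85], [244.3, 241.4])]
top blue [([0, 146, 29, 66, 976], [9.6, 168.6])]
top red []
```

View pics/c1.png

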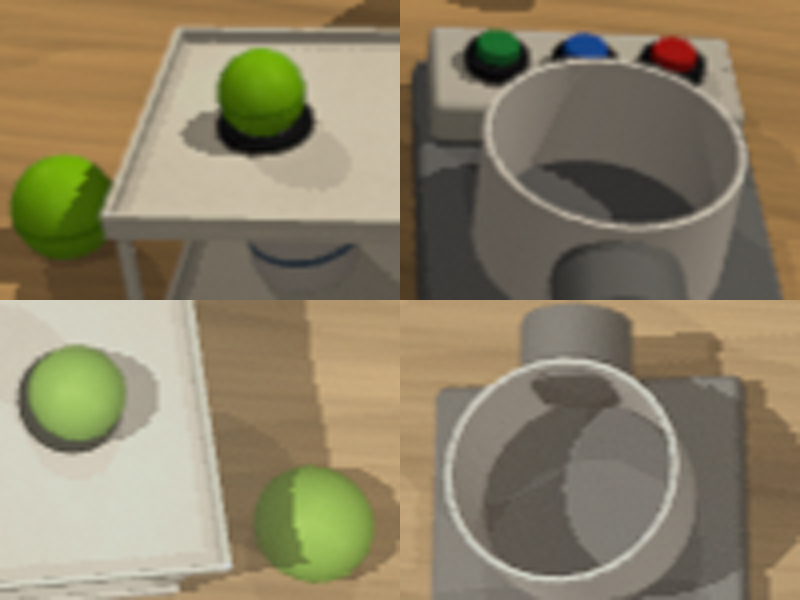

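The crop confirms it: the tier ball, scene (255.3,168) / top (408.8,228.2), sits in a black ring and is smaller than the lime ball on the table. Rim centres are scene (441.8,236) and top (220.8,192.5).

```bash
python3 - <<'E'
from h import *
import pickle
D=pickle.load(open("d0.pkl","rb"))
S=D["scene"][1];T=D["top"][1]
P=dict(ball=((255.3,168),(408.8,228.2)),rim=((441.8,236),(220.8,192.5)),green=((412.5,211.3),(244.8,241.8)),blue=((434.2,212.3),(223.5,242.5)),red=((456,213.2),(202,243.5)))
for k,(a,b) in P.items():
    x,e=tri(ray(S,a),ray(T,b));print(k,x.round(4),np.round(e,4))
for k,z in(("ball",.2),("rim",.115),("green",.066),("blue",.066),("red",.066)):
    print(k,atz(ray(S,P[k][0]),z).round(4),atz(ray(T,P[k][1]),z).round(4))
for n,uv in(("tl",(309,193)),("tr",(436,186)),("br",(446,272)),("bl",(316,280)),("brushT",(344,205)),("brushB",(346,260))):print(n,atz(ray(T,uv),.18).round(3))
s=arm.get_state();print(s["eef_rot"])
c=arm.capture("wrist");print(c["tool_from_camera"])
E
```

```text
ball [ 0.5468 -0.3003  0.1992] [0.0013 0.0013]
rim [0.6301 0.2047 0.1094] [0.0026 0.0026]
green [0.5032 0.1287 0.0769] [0.0019 0.0019]
blue [0.4972 0.1874 0.077 ] [0.0023 0.0023]
red [0.4904 0.2461 0.077 ] [0.0023 0.0023]
ball [ 0.548  -0.2985  0.2   ] [ 0.547  -0.3015  0.2   ]
rim [0.6357 0.2067 0.115 ] [0.6288 0.2007 0.115 ]
green [0.4889 0.1308 0.066 ] [0.5051 0.1287 0.066 ]
blue [0.4824 0.1906 0.066 ] [0.499  0.1875 0.066 ]
red [0.4753 0.2502 0.066 ] [0.4921 0.2467 0.066 ]
tl [ 0.626 -0.044  0.18 ]
tr [ 0.668 -0.372  0.18 ]
br [ 0.447 -0.4    0.18 ]
bl [ 0.404 -0.079  0.18 ]
brushT [ 0.601 -0.137  0.18 ]
brushB [ 0.459 -0.15   0.18 ]
[-3.14003790e+00 -1.95499789e-04  2.81781966e+00]
[[ 1.33070728e-04 -9.57914195e-01 -2.87054659e-01  7.29082613e-02]
 [ 9.99999982e-01  8.79395301e-05  1.70114644e-04  5.83115503e-05]
 [-1.37711781e-04 -2.87054676e-01  9.57914189e-01 -1.42595801e-01]
 [ 0.00000000e+00  0.00000000e+00  0.00000000e+00  1.00000000e+00]]
```

Request:
servo_tool(moves=[[1,[0,0,-2.5],0],[1,[0,0,-2.5],0],[1,[-3.4,-3.8,0],0],[1,[-3.4,-3.8,0],0],[1,[-3.4,-3.8,0],0],[1,[-3.4,-3.8,0],0],[1,[-3.4,-3.8,0],0],[1,[-3.4,-3.8,0],0],[1,[-3.4,-3.8,0],0],[1,[-3.4,-3.8,0],0],[1,[-3.4,-3.8,0],0],[1,[-3.4,-3.8,0],0],[1,[-3.4,-3.8,0],0],[1,[-3.4,-3.8,0],0],[1,[-3.4,-3.8,0],0],[1,[-3.4,-3.8,0],0],[1,[-3.4,-3.8,0],0],[1,[-3.4,-3.8,0],0],[1,[-3.4,-3.8,0],0],[1,[-3.4,-3.8,0],0]])

```text
clock: 2.65
tcp_pos: [0.5459, -0.2995, 0.2809]
eef_rot: [3.141, -0.0, 2.818]
ft_force: [-0.2, 0.7, -0.2]
gripper_width: 0.0856
grasp_force: 0.0
```

```bash
cat >> h.py <<'E'
def delta(p):
    from scipy.spatial.transform import Rotation as Ro
    s=arm.get_state();return (Ro.from_euler('xyz',s["eef_rot"]).as_matrix().T@(np.array(p)-s["tcp_pos"])*100).round(2)
E
python3 - <<'E'
from h import *
s,c=cap("wrist");cv2.imwrite("pics/w1.png",c["pixels"])
print(s["tcp_pos"],s["eef_rot"],s["joint_positions"].round(2),s["ft_force"])
h=cv2.cvtColor(c["pixels"],cv2.COLOR_BGR2HSV);m=cv2.inRange(h,(30,100,40),(48,255,255))
k,l,st,ce=cv2.connectedComponentsWithStats(m)
for i in range(1,k):
    if st[i][4]>200:
        x,y,w,hh,_=st[i];r=ray(c,(x+w/2,y+hh/2),s);print(st[i],atz(r,.2))
print(delta([.547,-.3,.181]))
E
```

```text
[ 0.54590854 -0.29952562  0.28085491] [ 3.14105483e+00 -4.92260804e-04  2.81758955e+00] [-0.61  0.33  1.31  0.    1.51 -1.86] [-0.24229826  0.67832366 -0.2422479 ]
[ 112  149   72   67 3419] [ 0.48878661 -0.40587937  0.2       ]
[ 272  170   82   82 5386] [ 0.54640356 -0.30141837  0.2       ]
[0.39 0.64 9.85]
```

View pics/w1.png

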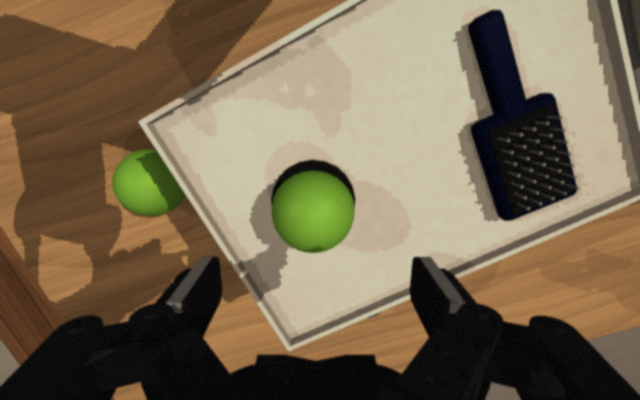

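The wrist view has the ball at (313,211), about 1–2 mm from the earlier estimate. The larger lime ball is on the table at (148,183), and the brush at (525,150) is well clear.

Request:
servo_tool(moves=[[1,[-0.1,-0.1,0],0],[1,[0,0,1],0],[1,[0,0,1],0],[1,[0,0,0],0]])

```text
clock: 3.2
tcp_pos: [0.5453, -0.2978, 0.2602]
eef_rot: [3.141, -0.002, 2.819]
ft_force: [-0.5, -0.1, -0.2]
gripper_width: 0.0854
grasp_force: 0.0
```

```bash
python3 - <<'E'
from h import *
s,c=cap("wrist")
print(s["tcp_pos"],s["eef_rot"])
h=cv2.cvtColor(c["pixels"],cv2.COLOR_BGR2HSV);m=cv2.inRange(h,(30,100,40),(48,255,255))
k,l,st,ce=cv2.connectedComponentsWithStats(m)
for i in range(1,k):
    if st[i][4]>2000:
        x,y,w,hh,_=st[i];r=ray(c,(x+w/2,y+hh/2),s);p=atz(r,.2);print(st[i],p);p[2]=.181;print(delta(p))
E
```

```text
[ 0.54531325 -0.29783575  0.26018322] [ 3.14067126e+00 -2.35970224e-03  2.81877151e+00]
[  99  152   74   71 3467] [ 0.48762809 -0.40112265  0.2       ]
[  2.24 -11.6    7.99]
[ 265  178   91   90 6419] [ 0.54677288 -0.30165432  0.2       ]
[-0.22 -0.29  7.99]
```

Request:
servo_tool(moves=[[1,[-0.2,-0.3,0],0],[1,[0,0,2],0],[1,[0,0,2],0],[1,[0,0,1.5],0],[1,[0,0,1.5],0],[1,[0,0,0.9],0],[1,[0,0,0],0],[0,[0,0,0],0],[0,[0,0,0],0],[0,[0,0,0],0],[0,[0,0,0],0],[0,[0,0,0],0],[0,[0,0,0],0],[0,[0,0,0],0]])

```text
clock: 5.0
tcp_pos: [0.5479, -0.3027, 0.1838]
eef_rot: [3.141, 0.003, 2.818]
ft_force: [-1.3, 2.7, 5.7]
gripper_width: 0.0575
grasp_force: 63.4
```

Gripped at 57.5 mm. Next I lift it and check.

Request:
servo_tool(moves=[[0,[0,0,-0.5],0],[0,[0,0,-1],0],[0,[0,0,-1.5],0],[0,[0,0,-2],0],[0,[0,0,-2.5],0],[0,[0,0,-2.5],0],[0,[0,0,0],0]])

```text
clock: 5.88
tcp_pos: [0.5482, -0.3037, 0.2853]
eef_rot: [-3.14, 0.006, 2.818]
ft_force: [0.2, 0.4, -1.5]
gripper_width: 0.0575
grasp_force: 64.0
```

```bash
python3 - <<'E'
from h import *
s,c=cap("wrist");cv2.imwrite("pics/w2.png",c["pixels"])
print(s["tcp_pos"],s["eef_rot"],s["grasp_force"],s["gripper_width"],s["ft_force"]);print(delta([.630,.203,.29]))
E
```

```text
[ 0.54817272 -0.30368825  0.28528508] [-3.13982948  0.00562201  2.81771846] 63.9918315410614 0.057457876306930576 [ 0.1610189   0.38399791 -1.49838826]
[ 8.28 50.61 -0.71]
```

View pics/w2.png

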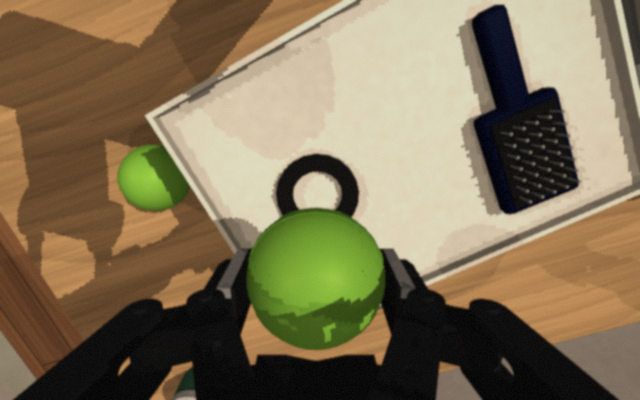

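The ball is firmly held at (316,279), the ring is empty, and the brush is undisturbed. I'll carry it over the hopper.

Request:
servo_tool(moves=[[0,[0.3,1.8,0],0],[0,[0.3,1.8,0],0],[0,[0.5,3,0],0],[0,[0.5,3,0],0],[0,[0.5,3,0],0],[0,[0.5,3,0],0],[0,[0.5,3,0],0],[0,[0.5,3,0],0],[0,[0.5,3,0],0],[0,[0.5,3,0],0],[0,[0.5,3,0],0],[0,[0.5,3,0],0],[0,[0.5,3,0],0],[0,[0.5,3,0],0],[0,[0.5,3,0],0],[0,[0.5,3,0],0],[0,[0.4,2.5,0],0],[0,[0.3,2.5,0],0],[0,[0,0,0],0],[0,[0,0,0],0]])

```text
clock: 8.43
tcp_pos: [0.629, 0.2033, 0.282]
eef_rot: [-3.141, -0.0, 2.818]
ft_force: [-0.5, -0.5, -1.0]
gripper_width: 0.0576
grasp_force: 64.1
```

```bash
python3 - <<'E'
from h import *
s,c=cap("wrist");cv2.imwrite("pics/w3.png",c["pixels"])
print(s["tcp_pos"],s["eef_rot"],s["joint_positions"].round(2),s["grasp_force"]);print(delta([.630,.203,.29]))
import pickle;pickle.dump((s,c),open("w3.pkl","wb"))
# predicted rim and key projections
from scipy.spatial.transform import Rotation as Ro
T=np.eye(4);T[:3,:3]=Ro.from_euler('xyz',s["eef_rot"]).as_matrix();T[:3,3]=s["tcp_pos"];T=np.linalg.inv(T@np.array(c["tool_from_camera"]))
for p in([.63,.2035,.115],[.5032,.1287,.072],[.497,.1874,.072],[.4904,.2461,.072]):
    q=np.array(c["K"])@(T[:3,:3]@p+T[:3,3]);print(q[:2]/q[2])
E
```

```text
[0.62904236 0.20330871 0.2820031 ] [-3.14060528e+00 -4.55652461e-04  2.81818424e+00] [ 0.21  0.39  1.21 -0.    1.54 -1.04] 64.13241147994995
[-0.08  0.04 -0.78]
[315.98135033 183.36140918]
[207.96214693  82.33440548]
[258.91306381  56.41862006]
[312.00584235  28.91927638]
```

View pics/w3.png

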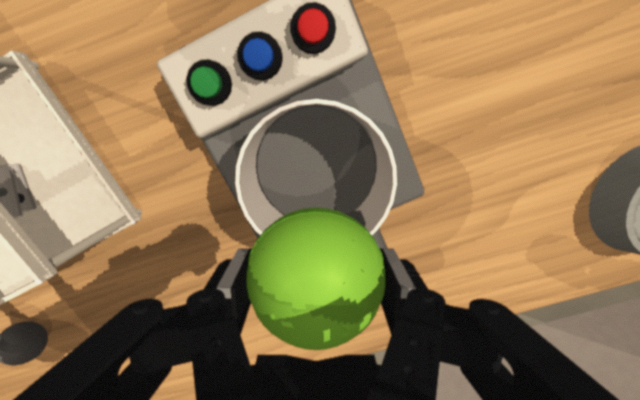

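The rim ellipse is centred at about (316,183), exactly where I predicted. The keys are at green (206,82), blue (258,54) and red (313,25), which also match. I'll lower the ball.

Request:
servo_tool(moves=[[0,[-0.1,0,1],0],[0,[0,0,2],0],[0,[0,0,2],0],[0,[0,0,2],0],[0,[0,0,2],0],[0,[0,0,2],0],[0,[0,0,2],0],[0,[0,0,2],0],[0,[0,0,2],0],[0,[0,0,2],0],[0,[0,0,1],0],[0,[0,0,1],0],[0,[0,0,1],0],[0,[0,0,0.7],0],[0,[0,0,0],0],[0,[0,0,0],0]])

```text
clock: 10.48
tcp_pos: [0.6307, 0.2032, 0.0557]
eef_rot: [3.141, 0.001, 2.818]
ft_force: [0.5, 0.4, -0.0]
gripper_width: 0.0576
grasp_force: 64.1
```

Request:
servo_tool(moves=[[0,[0,0,0.3],0],[0,[0,0,0.2],0],[0,[0,0,0.2],0],[0,[0,0,0],0],[0,[0,0,0],0]])

```text
clock: 11.1
tcp_pos: [0.6304, 0.203, 0.0483]
eef_rot: [3.141, 0.0, 2.818]
ft_force: [-0.5, 0.5, -0.7]
gripper_width: 0.0574
grasp_force: 64.1
```

Request:
servo_tool(moves=[[0.75,[0,0,0],0],[0.8,[0,0,0],0],[0.9,[0,0,0],0],[0.95,[0,0,0],0],[0.95,[0,0,0],0],[0.95,[0,0,0],0],[0.95,[0,0,0],0],[0.95,[0,0,0],0]])

```text
clock: 12.1
tcp_pos: [0.6304, 0.2031, 0.0483]
eef_rot: [3.141, 0.0, 2.818]
ft_force: [0.2, 0.1, 0.6]
gripper_width: 0.0812
grasp_force: 0.0
```

Released. I'll rise straight up out of the hopper.

Request:
servo_tool(moves=[[0.95,[0,0,-0.5],0],[0.95,[0,0,-1],0],[0.95,[0,0,-2],0],[0.95,[0,0,-2],0],[0.95,[0,0,-2],0],[0.95,[0,0,-2],0],[0.95,[0,0,-2],0],[0.95,[0,0,-2],0],[0.95,[0,0,-2],0],[0,[0,0,-2],0],[0,[0,0,-2],0],[0,[0,0,-1],0],[0,[0,0,0],0],[0,[0,0,0],0],[0,[0,0,0],0]])

```text
clock: 13.98
tcp_pos: [0.6299, 0.2029, 0.2523]
eef_rot: [-3.141, -0.002, 2.818]
ft_force: [-0.1, 0.7, -0.0]
gripper_width: 0.0001
grasp_force: 0.0
```

```bash
python3 - <<'E'
from h import *
s,c=cap("wrist");cv2.imwrite("pics/w4.png",c["pixels"])
print(s["tcp_pos"],s["eef_rot"],s["gripper_width"]);print(delta([.497,.1875,.1]))
E
```

```text
[0.62990965 0.202949   0.25225517] [-3.14073691e+00 -1.64264621e-03  2.81784551e+00] 6.329631757992438e-05
[12.1  -5.68 15.26]
```

View pics/w4.png

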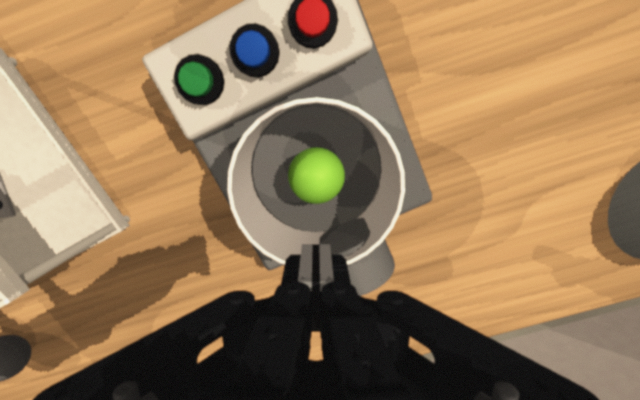

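The ball lies centred in the hopper at (317,175), and the fingers are shut. Next, hover over the blue key.

Request:
servo_tool(moves=[[0,[2,-0.9,0],0],[0,[3,-1.4,0],0],[0,[3,-1.4,0],0],[0,[2.5,-1.2,0],0],[0,[1.6,-0.8,0],0],[0,[0,0,2],0],[0,[0,0,2],0],[0,[0,0,2],0],[0,[0,0,2],0],[0,[0,0,1.5],0],[0,[0,0,0],0],[0,[0,0,0],0]])

```text
clock: 15.52
tcp_pos: [0.4982, 0.1876, 0.1589]
eef_rot: [3.141, 0.001, 2.818]
ft_force: [0.6, -0.3, 0.0]
gripper_width: -0.0001
grasp_force: 0.0
```

```bash
python3 - <<'E'
from h import *
s,c=cap("wrist");cv2.imwrite("pics/w5.png",c["pixels"])
print(s["tcp_pos"],s["eef_rot"])
h=cv2.cvtColor(c["pixels"],cv2.COLOR_BGR2HSV)
for nm,lo,hi in (("green",(49,90,20),(85,255,255)),("blue",(105,150,60),(125,255,255)),("red",(0,170,60),(6,255,255))):
    m=cv2.inRange(h,lo,hi);k,l,st,ce=cv2.connectedComponentsWithStats(m)
    for i in range(1,k):
        if st[i][4]>150:
            x,y,w,hh,_=st[i];p=atz(ray(c,(x+w/2,y+hh/2),s),.075);print(nm,st[i],p.round(4),delta(p))
E
```

```text
[0.49817787 0.18760278 0.15886088] [3.14088770e+00 1.07919935e-03 2.81776075e+00]
green [ 221  217   43   43 1418] [0.5035 0.1275 0.075 ] [-2.41 -5.54  8.41]
blue [ 294  186   41   42 1359] [0.4971 0.1874 0.075 ] [ 0.11 -0.07  8.41]
red [ 370  150   44   44 1515] [0.4899 0.2483 0.075 ] [2.73 5.47 8.41]
```

View pics/w5.png

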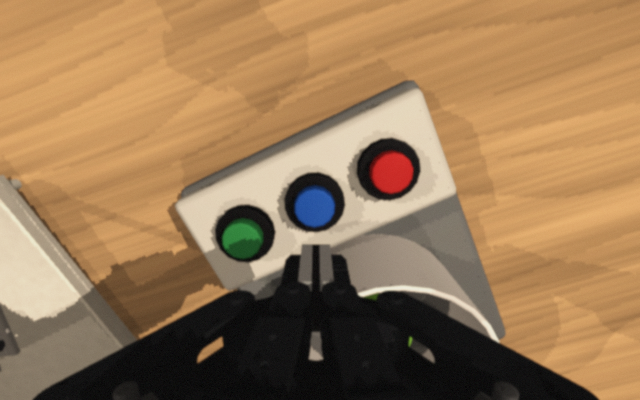

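Blue is at (314,206), within about 1 mm of the tool axis. The measured 60.4 mm key spacing at z = 0.075 confirms the key-top height.

Request:
servo_tool(moves=[[0,[0.1,-0.1,2],0],[0,[0,0,2],0],[0,[0,0,2],0],[0,[0,0,1.5],0],[0,[0,0,0.5],0],[0,[0,0,0.3],0],[0,[0,0,0],0]])

```text
clock: 16.45
tcp_pos: [0.4963, 0.1869, 0.0762]
eef_rot: [3.141, 0.0, 2.818]
ft_force: [-2.0, -0.5, 3.1]
gripper_width: 0.0001
grasp_force: 1.9
```

Request:
servo_tool(moves=[[0,[0,0,0.2],0],[0,[0,0,0.2],0],[0,[0,0,0],0]])

```text
clock: 16.82
tcp_pos: [0.4964, 0.1869, 0.0756]
eef_rot: [3.141, 0.002, 2.818]
ft_force: [-7.9, -1.5, 27.8]
gripper_width: -0.0003
grasp_force: 13.8
```

Request:
servo_tool(moves=[[0,[0,0,-0.4],0],[0,[0,0,-0.2],0],[0,[0,0,0],0]])

```text
clock: 17.2
tcp_pos: [0.4965, 0.1869, 0.0776]
eef_rot: [3.141, 0.001, 2.818]
ft_force: [-1.3, -0.8, 2.7]
gripper_width: 0.0
grasp_force: 1.6
```

Request:
servo_tool(moves=[[0,[0,0,-0.2],0],[0,[0,0,0],0]])

```text
clock: 17.45
tcp_pos: [0.4965, 0.1869, 0.0792]
eef_rot: [3.141, 0.0, 2.818]
ft_force: [-0.9, -0.7, 2.3]
gripper_width: 0.0001
grasp_force: 1.2
```

Request:
servo_tool(moves=[[0,[0,0,-0.2],0],[0,[0,0,0],0]])

```text
clock: 17.7
tcp_pos: [0.4965, 0.1869, 0.0813]
eef_rot: [3.141, 0.0, 2.818]
ft_force: [0.6, 0.1, 1.1]
gripper_width: -0.0
grasp_force: 0.7
```

Request:
servo_tool(moves=[[0,[0,0,-0.2],0],[0,[0,0,0],0]])

```text
clock: 17.95
tcp_pos: [0.4963, 0.1869, 0.0833]
eef_rot: [3.142, -0.0, 2.818]
ft_force: [-0.3, -0.7, -0.2]
gripper_width: 0.0001
grasp_force: 0.0
```

Between z = 0.082 and 0.0756 the force rose like a spring, then hit a hard stop. So blue went fully down and came back up. Now green.

Request:
servo_tool(moves=[[0,[0,0,-1.5],0],[0,[0,0,-1.5],0],[0,[-0.5,-1.1,0],0],[0,[-0.8,-1.8,0],0],[0,[-0.8,-1.8,0],0],[0,[-0.4,-0.8,0],0],[0,[0,0,0],0]])

```text
clock: 18.82
tcp_pos: [0.5025, 0.1261, 0.1133]
eef_rot: [3.141, -0.0, 2.816]
ft_force: [-0.3, 1.6, 0.2]
gripper_width: -0.0002
grasp_force: 0.0
```

Request:
servo_tool(moves=[[0,[0,0,1.5],0],[0,[0,0,1.3],0],[0,[0,0,0.3],0],[0,[0,0,0.3],0],[0,[0,0,0.3],0],[0,[0,0,0.2],0],[0,[0,0,0],0],[0,[0,0,0],0]])

```text
clock: 19.82
tcp_pos: [0.502, 0.127, 0.0759]
eef_rot: [3.141, -0.0, 2.818]
ft_force: [-4.9, 0.2, 12.4]
gripper_width: 0.0002
grasp_force: 6.2
```

Green is against its stop at 0.0759 with 12 N. I'll release it and retreat upward.

Request:
servo_tool(moves=[[0,[0,0,0],0],[0,[0,0,-0.5],0],[0,[0,0,-1],0],[0,[0,0,-2],0],[0,[0,0,-3],0],[0,[0,0,-3],0],[0,[0,0,-3],0],[0,[0,0,-2],0],[0,[0,0,0],0],[0,[0,0,0],0]])

```text
clock: 21.08
tcp_pos: [0.5021, 0.1266, 0.2186]
eef_rot: [-3.141, -0.001, 2.818]
ft_force: [-0.7, -0.0, -0.6]
gripper_width: -0.0003
grasp_force: 0.0
```

```bash
python3 - <<'E'
from h import *
s,c=cap("top");_,w=cap("wrist");cv2.imwrite("pics/end.png",np.hstack([c["pixels"][100:300,150:460],w["pixels"][::2,::2]]))
print(s["tcp_pos"],s["ft_force"])
E
```

```text
[0.50210199 0.12663863 0.21855708] [-0.65509499 -0.02026168 -0.60414724]
```

View pics/end.png

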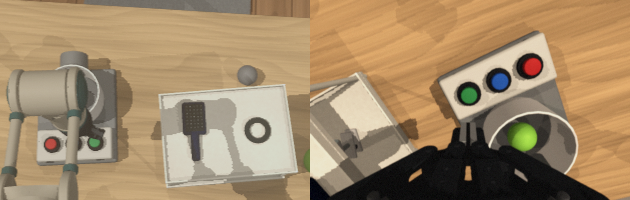

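The ball lies in the hopper at (523,137), all three keys are up, the brush at (195,130) hasn't moved, and the arm is clear of everything.

```bash
python3 -c "
from station import arm
print(arm.job_done())"
```

```text
the job is handed in; nothing more can be done
None
```

The lime ball is lying in the hopper, and the blue key then the green key were each pressed fully down and released; the job is handed in (no verdict was shown).

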